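# Shift the brush drive into third

### The job

The ski-brush drive on the bench is to run in third gear, but its lever was left somewhere in the left-hand leg of the H-shaped gate. Push the lever to the neutral crossway, across to the right-hand leg, and then fully forward (away from the robot) to the end of the third slot, and leave it there. Push with the outside of the fingers only: never take the lever between them, do not force it, and leave the wax, the tape and the Allen key lying as they are.

Things in the scene. Friction and masses are not known exactly. Their poses are not given: they have to be found in the camera images.
- brush_drive: Heavy grey bench machine, fixed: gear case 150 x 160 mm, top 83 mm high; motor behind it (to x = 188 mm, 105 mm high); at its left a brown brush roll (y = 90 to 190, 84 mm high) under a sheet hood (x = -5 to 48, y = 78 to 203, 101 mm high). Origin on the bench below the lever's pivot, which is 21 mm up; own x forward (away from the robot, give or take yaw), y left, z up.
- gate_centre (a point): Centre of the H-gate's top face (bright steel plate 88 x 84 mm, dark slots), 95 mm up; axes as the machine's. Legs along x at y = +18 mm (left: first slot front, second back) and -18 mm (right: third front, fourth back), 58 mm long, 16 wide, joined at x = 0 (neutral) by a crossway 16 wide. The plate stops the 9 mm shaft: it crosses freely only with the knob within 5 mm of neutral.
- gear_knob (a point): Centre of the lever's black ball knob (35 mm wide, 36 tall), 165 mm from the pivot; z along the lever. Below it a 15 mm collar, then a 9 mm steel shaft. With across = a, fore = b it is in the machine's frame at x = 165 sin b, y = -165 sin a cos b, z = 21 + 165 cos a cos b mm (173 to 186 high). It takes 3 to 4 N to move and stays where it is left (friction, no spring).
- gear_across (a joint): Sideways tilt of the lever about the machine's x axis, rad: -0.25 in the left leg, 0 midway, +0.25 in the right leg (0.03 to 0.06 of play either way). At the start in the left leg.
- gear_fore (a joint): Fore-and-aft tilt of the lever, rad: 0 in neutral, positive forward (away from the robot); slot ends at about +0.30 and -0.30. Starts anywhere between -0.29 and +0.29.
- glide_wax: Loose blue wax bar, 42 x 85 x 22 mm, on the bench in front of the brush roll; origin at the centre of its underside. To be left alone.
- masking_tape: Loose roll of cream masking tape lying flat, 75 mm across, 19 mm high, on the bench at the right front of the machine; origin at the centre of its underside. To be left alone.
- allen_key: Loose steel hex key, 31 x 78 x 6 mm, lying on the bench in front of the machine; origin at the centre of its underside. To be left alone.

How it is judged:
By the outcome, as a careful person would: the job done as asked, in the order asked, and still so for the second after the job is handed in, with the robot touching nothing.
It also fails if it takes over 58 s, if anything falls off the work surface, if the arm or the gripper's body presses on something with over 40 N, if the wrist force passes 120 N, or if a joint passes its speed limit or range.

### The arm

A 6-joint arm with a two-finger parallel gripper is mounted at the origin on a cart in front of the work surface, level with it; the furniture and walls round the work are solid. World frame = base frame: x ahead of the robot, y to its left, z up, the work surface at z = 0. Lengths are in m, angles in degrees, forces in N, time in s.
With the tool pointing down it reaches from about 0.35 to 0.875 m from the base axis. Payload 4.2 kg.
Tool frame: the origin (TCP) lies midway between the tips of the shut fingers; the grasp point (between the pads) lies 19 mm behind it; z points along the fingers, y is the line along which they close (so a half turn about z gives the same grasp; the last joint's range is limited). The gripper opens to 87 mm and grips with 3 to 60 N. Pads are 19 mm wide; open, the fingers measure 117 mm over their backs; the gripper's body (75 mm by 190 mm) begins 51 mm behind the grasp point.
Start: joints at [89.931, 22.042, 0.453, 0, -68.411, -14.817], TCP at [0.161, 0.604, 0.223] pointing down, gripper open.
Joint ranges: [-179.83, 179.83], [-69.29, 118.12], [-61.27, 80.66], [-181.25, 117.63], [-171.15, -9.14], [-177.46, 177.46]. Speed limits (degrees/s): [159.86, 159.86, 180, 180, 180, 180].

### API

Orientations are given as a 3x3 rotation matrix whose columns are the frame's x, y, z axes.
In Python, from station import sense, capture, finish_job, silhouettes, landmark_of gives the robot as it stands.
- The arm moves only by the tool step_arm, never from a script. Its arguments are lists of equal length, an entry for each row: "linear": the shift along the tool's x, y, z in mm, a list of three; "delta_rot": the turn, a rotation vector about the tool's x, y, z in rad, a list of three; "grip": the finger opening in mm, from 0 to 87. A call has 1 to 10 rows; each row shifts and turns the commanded pose from where the row before left it, along the tool's axes as they then stand; what a row does not reach is not made up. A row lasts 1/8 s, in which the tool goes at most 62.5 mm and 10.7 degrees, less where a joint would pass 70% of its speed; a pose out of reach is approached as far as the arm can. A call with a gripper value outside its range is refused whole. The fingers move at their own pace and stop on an object; the grip force is fixed at half the most. Time passes only in rows, so rows that do not move let the fingers close. It gives the time, the measured TCP pose, the force, the opening and the grip force at its end, in the units of the state.
- sense(): the state, without advancing time (a new reading comes with each control period).
- capture(name): name is "side" or "top" or "wrist"; returns a dict with "img" (400x640x3 uint8, red, green, blue), "fx", "fy", "cx", "cy" (pixels), "world_to_cam" (4x4, takes a point from world to camera coordinates); the wrist camera has in their place "mount" (4x4, takes a point from camera to tool coordinates, whose origin is the TCP and whose axes are the flange's). Camera axes: x right, y up, looking along -z (the intrinsics and any distortion apply to the point x, -y, -z); pixel columns grow to the right and rows downward; lengths in m; the calibration is good to about 2 mm. A picture is of the moment at which its call begins: read the wrist's pose just before it. There is no depth.
- finish_job(): hands the job in; it is judged then, once.
Trained networks look in the newest picture that a camera, given by its name, has taken for a name from the list of things; names that differ only in an ending like _2 or _b are one class to them, and where a whole thing is asked for, a point or a joint stands for the part that bears it (a point fixed in the world has none). Each returns a list of dicts, best first, with "score" (0 to 1); they miss things now and then, are a little off and sometimes report something else, mostly with a low value. They report only what shows in the picture. A call takes as long as a camera call.
- silhouettes(camera, label): "mask" (400x640 bool, what is visible of it) and "point" ([column, row] in pixels, amid what is visible of it).
- landmark_of(camera, label): "point" ([column, row] in pixels: a listed point, or the origin of a listed thing).
The state is a dict: "time_s": time; "joints": joint angles; "joint_velocities": joint speeds; "effort": joint torques, N m; "tcp_pos": TCP position; "ee_rot": TCP orientation; "wrist_force": force on the tool from outside, world axes, zero at the start; "moment": the same for the moment, N m; "gripper_width": opening from 0.0 (shut) to 1.0 (fully open); "gripper_force": force on a finger pad.
Only numpy, scipy, OpenCV 4.12 (cv2) and the standard library are available. Lean on these libraries where they do the work, as an engineer would, in place of code of your own. Each camera call takes 0.05 s, during which the arm holds its last target. There are 200 camera calls.

## Working session

There is one attempt and no reset: what is moved stays moved. The work goes in short steps, Python scripts to look and compute and a tool call to move; the robot and the scene stay as the last step left them, time stands still between calls to the robot, and variables do not carry over. Pictures are saved under pics/ and viewed, at most 10 in all, crops included, and the job is handed in when it is done.

Besides the shell and the picture viewer there is one more tool, called after ">>>" as name(argument=value, ...), one argument or row to a line, values as JSON. step_arm: Moves the arm, as the interface text tells. Its arguments: {"type":"object","properties":{"linear":{"type":"array"},"delta_rot":{"type":"array"},"grip":{"type":"array"}},"required":["linear","delta_rot","grip"]}

```bash
mkdir -p pics; cat > h.py <<'E'
import numpy as np, cv2
from station import *
def ray(c,px):
    W=np.array(c["world_to_cam"]);R=W[:3,:3];t=W[:3,3]
    d=np.array([(px[0]-c["cx"])/c["fx"],-(px[1]-c["cy"])/c["fy"],-1.])
    return -R.T@t, R.T@d/np.linalg.norm(d)
def atz(c,px,z):
    o,d=ray(c,px);return o+d*(z-o[2])/d[2]
def tri(rs):
    A=0;b=0
    for o,d in rs:
        P=np.eye(3)-np.outer(d,d);A=A+P;b=b+P@o
    x=np.linalg.solve(A,b);return x,[np.linalg.norm((np.eye(3)-np.outer(d,d))@(x-o)) for o,d in rs]
def proj(c,p):
    q=np.array(c["world_to_cam"])@np.append(p,1);return [c["cx"]+c["fx"]*q[0]/-q[2],c["cy"]-c["fy"]*q[1]/-q[2]]
E
python3 - <<'E'
from h import *
np.set_printoptions(precision=4,suppress=True)
s=sense();print(s["tcp_pos"],s["ee_rot"],s["gripper_width"],s["time_s"])
C={}
for n in("top","side"):
    c=C[n]=capture(n);cv2.imwrite(f"pics/{n}0.png",c["img"][:,:,::-1]);print(n,[k for k in c if k not in("img",)],ray(c,[320,200]))
L={}
for n in C:
    for l in("gear_knob","gate_centre","brush_drive","glide_wax","masking_tape","allen_key"):
        r=landmark_of(n,l)
        if r: L[n,l]=r[0]["point"];print(n,l,[(np.round(q["point"],1),round(q["score"],2)) for q in r[:2]])
for l,z in(("gear_knob",.18),("gate_centre",.095),("brush_drive",0),("glide_wax",0),("masking_tape",0),("allen_key",0)):
    rs=[ray(C[n],L[n,l]) for n in C if (n,l) in L]
    if len(rs)==2: print(l,*tri(rs))
    for n in C:
        if (n,l) in L: print(" ",n,atz(C[n],L[n,l],z))
E
```

```text
[0.1604 0.6034 0.2215] [[ 0.9664 -0.2571 -0.0005]
 [-0.2571 -0.9664 -0.0021]
 [ 0.0001  0.0022 -1.    ]] 0.9996059902408747 0.0
top ['fx', 'fy', 'cx', 'cy', 'world_to_cam'] (array([0.3367, 0.0823, 1.0942]), array([ 0.1512, -0.0542, -0.987 ]))
side ['fx', 'fy', 'cx', 'cy', 'world_to_cam'] (array([ 0.2714, -0.5648,  0.6425]), array([ 0.233 ,  0.7574, -0.61  ]))
top gear_knob [(array([288.2, 194.8]), 0.81), (array([306.2, 184.4]), 0.17)]
top gate_centre [(array([303.7, 179.1]), 0.67)]
top glide_wax [(array([237.3, 226.4]), 0.81)]
top masking_tape [(array([366.4, 217. ]), 0.68)]
top allen_key [(array([238.7, 228.4]), 0.62), (array([312.1, 241.2]), 0.51)]
side gear_knob [(array([329.5, 171.4]), 0.75)]
side gate_centre [(array([355.2, 246.7]), 0.56)]
side brush_drive [(array([353.8, 246.9]), 0.7)]
side glide_wax [(array([291.3, 208.5]), 0.64)]
side allen_key [(array([299.6, 263.4]), 0.47)]
gear_knob [0.4915 0.0956 0.1749] [np.float64(0.002674964897699724), np.float64(0.002674964897699663)]
  top [0.488  0.0961 0.18  ]
  side [0.4919 0.0884 0.18  ]
gate_centre [ 0.5498  0.0624 -0.0073] [np.float64(0.007740775647418894), np.float64(0.007740775647418772)]
  top [0.537  0.0627 0.095 ]
  side [ 0.4992 -0.0362  0.095 ]
  side [0.5357 0.0558 0.    ]
glide_wax [0.4426 0.2203 0.0021] [np.float64(0.00016006635670313602), np.float64(0.0001600663567031864)]
  top [0.4429 0.2205 0.    ]
  side [0.4429 0.2229 0.    ]
  top [ 0.4616 -0.0888  0.    ]
allen_key [ 0.4588  0.2426 -0.2077] [np.float64(0.0014964820089725865), np.float64(0.0014964820089726483)]
  top [0.4381 0.2172 0.    ]
  side [0.4142 0.0452 0.    ]
```

```bash
python3 - <<'E'
import cv2,numpy as np
a=cv2.imread("pics/top0.png")[110:290,190:430];b=cv2.imread("pics/side0.png")[100:340,190:510]
cv2.imwrite("pics/t.png",cv2.resize(a,(780,585),interpolation=cv2.INTER_CUBIC));cv2.imwrite("pics/s.png",cv2.resize(b,(800,600),interpolation=cv2.INTER_CUBIC))
E
```

```text
(no output)
```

View pics/t.png

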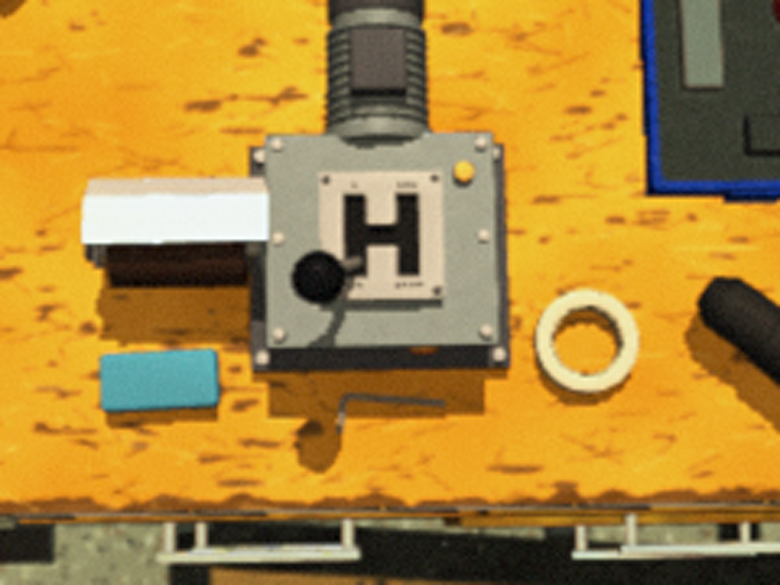

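View pics/s.png

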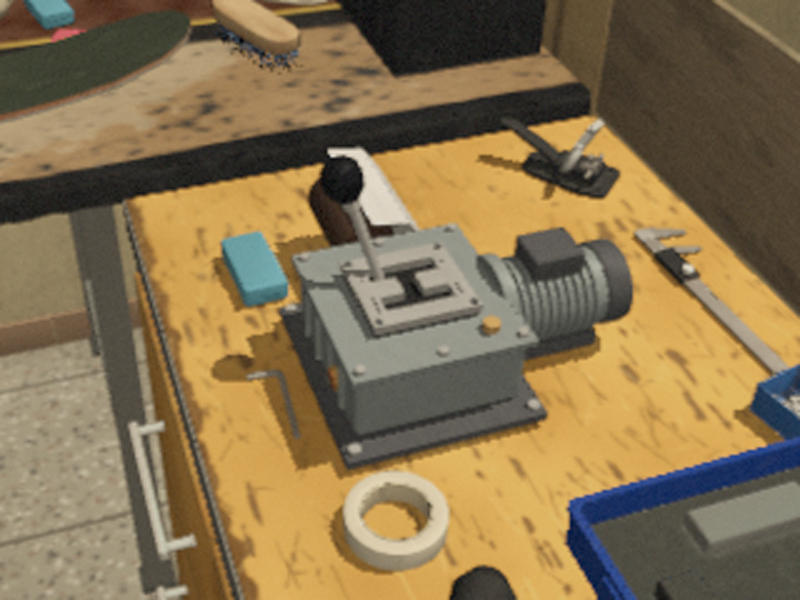

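The top view shows the machine nearly square-on, with the plate at about (307,182), the knob back in the left leg at about (288,195), the tape at lower right, and the Allen key and wax in front. In the side view, the plate centre is at about (356,215) and the lever leans back and left. The side gate landmark (row 247) is wrong, so I'll use the plate corners instead.

```bash
python3 - <<'E'
from h import *
np.set_printoptions(precision=4,suppress=True)
t=capture("top");s=capture("side")
P=[atz(t,[190+x/3.25,110+y/3.25],.095) for x,y in((320,172),(442,173),(442,300),(320,296))]
Q=[atz(s,[190+x/2.5,100+y/2.5],.095) for x,y in((343,264),(436,245),(482,300),(381,330))] # backleft? corners as seen
print(np.array(P),np.mean(P,0));print(np.array(Q),np.mean(Q,0))
# slot H in top: outer corners
H=[atz(t,[190+x/3.25,110+y/3.25],.095) for x,y in((343,195),(419,195),(419,275))];print("H",np.array(H))
# case top corners
K=[atz(t,[190+x/3.25,110+y/3.25],.083) for x,y in((267,134),(492,132),(495,345),(267,347))];print("K",np.array(K),np.mean(K,0))
m=silhouettes("top","gear_knob");print([(q["point"],q["score"]) for q in m[:1]])
E
```

```text
[[0.574  0.0961 0.095 ]
 [0.5726 0.0125 0.095 ]
 [0.4844 0.0143 0.095 ]
 [0.4881 0.0969 0.095 ]] [0.5298 0.055  0.095 ]
[[0.4887 0.0928 0.095 ]
 [0.5695 0.0927 0.095 ]
 [0.5767 0.0165 0.095 ]
 [0.4908 0.0082 0.095 ]] [0.5314 0.0525 0.095 ]
H [[0.5578 0.0806 0.095 ]
 [0.5573 0.0286 0.095 ]
 [0.5018 0.0296 0.095 ]]
K [[ 0.6042  0.1329  0.083 ]
 [ 0.6044 -0.024   0.083 ]
 [ 0.4547 -0.0221  0.083 ]
 [ 0.4552  0.1334  0.083 ]] [0.5296 0.0551 0.083 ]
[([289.4, 195.1], 0.74)]
```

>>> step_arm(
  linear=[
    [0, 0, -20],
    [0, 0, -20],
    [23, 42, 0],
    [23, 42, 0],
    [23, 42, 0],
    [23, 42, 0],
    [23, 42, 0],
    [23, 42, 0],
    [23, 42, 0],
    [23, 42, 0],
  ],
  delta_rot=[
    [0, 0, -0.125],
    [0, 0, -0.125],
    [0, 0, 0],
    [0, 0, 0],
    [0, 0, 0],
    [0, 0, 0],
    [0, 0, 0],
    [0, 0, 0],
    [0, 0, 0],
    [0, 0, 0],
  ],
  grip=[0, 0, 0, 0, 0, 0, 0, 0, 0, 0],
)

```text
time_s: 2.1
tcp_pos: [0.3417, 0.2648, 0.2629]
ee_rot: [[1.0, -0.009, 0.001], [-0.009, -1.0, 0.001], [0.001, -0.001, -1.0]]
wrist_force: [0.5, -0.1, 0.2]
gripper_width: 0.017
gripper_force: 0.0
```

>>> step_arm(
  linear=[
    [22, 41, 0],
    [22, 41, 0],
    [22, 41, 0],
    [22, 41, 0],
    [0, 0, 0],
    [0, 0, 35],
    [0, 0, 35],
    [0, 0, 35],
    [0, 0, 0],
    [0, 0, 0],
  ],
  delta_rot=[
    [0, 0, 0],
    [0, 0, 0],
    [0, 0, 0],
    [0, 0, 0],
    [0, 0, 0],
    [0, 0, 0],
    [0, 0, 0],
    [0, 0, 0],
    [0, 0, 0],
    [0, 0, 0],
  ],
  grip=[0, 0, 0, 0, 0, 0, 0, 0, 0, 0],
)

```text
time_s: 3.35
tcp_pos: [0.4285, 0.1022, 0.1589]
ee_rot: [[1.0, -0.009, 0.002], [-0.009, -1.0, 0.001], [0.002, -0.001, -1.0]]
wrist_force: [-0.6, 0.1, 0.4]
gripper_width: 0.005
gripper_force: 0.0
```

>>> step_arm(
  linear=[
    [10, 6, 0],
    [10, 0, 0],
    [8, 0, 0],
    [6, 0, 0],
    [6, 0, 0],
    [6, 0, 0],
    [5, 0, 0],
    [5, 0, 0],
    [0, 0, 0],
  ],
  delta_rot=[
    [0, 0, 0],
    [0, 0, 0],
    [0, 0, 0],
    [0, 0, 0],
    [0, 0, 0],
    [0, 0, 0],
    [0, 0, 0],
    [0, 0, 0],
    [0, 0, 0],
  ],
  grip=[0, 0, 0, 0, 0, 0, 0, 0, 0],
)

```text
time_s: 4.47
tcp_pos: [0.484, 0.0949, 0.1575]
ee_rot: [[1.0, -0.01, 0.0], [-0.01, -1.0, 0.0], [0.0, -0.0, -1.0]]
wrist_force: [-3.0, 1.8, 2.0]
gripper_width: 0.006
gripper_force: 1.5
```

```bash
cat > k.py <<'E'
from h import *
np.set_printoptions(precision=4,suppress=True)
import sys
C={n:capture(n) for n in("top","side")}
rs=[]
for n in C:
    cv2.imwrite(f"pics/{n}_{sys.argv[1]}.png",C[n]["img"][:,:,::-1])
    r=landmark_of(n,"gear_knob")
    if r: rs.append(ray(C[n],r[0]["point"]));print(n,r[0]["score"],r[0]["point"],atz(C[n],r[0]["point"],.182))
if len(rs)==2:print(*tri(rs))
print(sense()["tcp_pos"])
E
python3 k.py 1
```

```text
side 0.74 [336.0, 168.4] [0.5059 0.0914 0.182 ]
[0.4837 0.0948 0.1575]
```

>>> step_arm(
  linear=[
    [5, 0, 0],
    [5, 0, 0],
    [5, 0, 0],
    [4, 0, 0],
    [0, 0, 0],
  ],
  delta_rot=[
    [0, 0, 0],
    [0, 0, 0],
    [0, 0, 0],
    [0, 0, 0],
    [0, 0, 0],
  ],
  grip=[0, 0, 0, 0, 0],
)

```text
time_s: 5.3
tcp_pos: [0.503, 0.0946, 0.1574]
ee_rot: [[1.0, -0.01, 0.0], [-0.01, -1.0, -0.0], [0.0, 0.0, -1.0]]
wrist_force: [-2.9, 1.2, 1.5]
gripper_width: 0.006
gripper_force: 1.3
```

>>> step_arm(
  linear=[
    [-15, 0, 0],
    [-15, 0, 0],
    [-10, 0, -30],
    [0, 0, -40],
    [0, 0, 0],
  ],
  delta_rot=[
    [0, 0, 0],
    [0, 0, 0],
    [0, 0, 0],
    [0, 0, 0],
    [0, 0, 0],
  ],
  grip=[0, 0, 0, 0, 0],
)

```text
time_s: 5.92
tcp_pos: [0.4636, 0.0958, 0.231]
ee_rot: [[1.0, -0.009, 0.008], [-0.009, -1.0, 0.003], [0.008, -0.004, -1.0]]
wrist_force: [0.1, 0.8, -0.5]
gripper_width: 0.005
gripper_force: 0.0
```

```bash
python3 k.py 2; python3 -c "
import cv2
b=cv2.imread('pics/side_2.png')[140:260,280:440];a=cv2.imread('pics/top_2.png')[130:250,230:390]
cv2.imwrite('pics/c2.png',cv2.resize(b,(800,600),interpolation=cv2.INTER_CUBIC))"
```

```text
side 0.78 [346.8, 165.7] [0.5287 0.0938 0.182 ]
[0.4615 0.0947 0.2265]
```

View pics/c2.png

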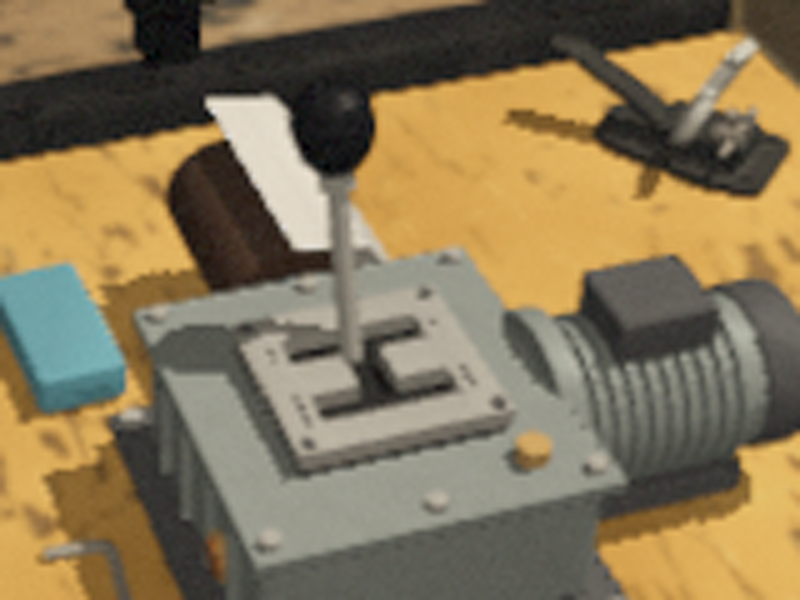

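```bash
python3 - <<'E'
from h import *
from scipy.optimize import least_squares as ls
np.set_printoptions(precision=4,suppress=True)
t=capture("top");s=capture("side")
top=[(190+x/3.25,110+y/3.25) for x,y in((320,172),(442,173),(442,300),(320,296))]
sd=[(280+(x+.5)/5-.5,140+(y+.5)/5-.5) for x,y in((425,258),(516,408),(300,464),(238,342))]
loc=np.array([(44,42),(44,-42),(-44,-42),(-44,42)])/1e3
def W(p,q,z):
    c,n=np.cos(p[2]),np.sin(p[2]);return [p[0]+c*q[0]-n*q[1],p[1]+n*q[0]+c*q[1],z]
def f(p,cs):return np.ravel([np.subtract(proj(c,W(p,q,.095)),o) for c,oo in cs for q,o in zip(loc,oo)])
for cs in([(t,top)],[(s,sd)],[(t,top),(s,sd)]):
    r=ls(f,[.53,.054,0],args=(cs,));p=r.x;print(p,np.round(r.fun,1))
    if len(cs)==1 and cs[0][0] is s:
        for b in(-.04,-.02,0,.02,.04):
            for a in (-.25,):
                for L in(165,140,85):
                    q=proj(s,W(p,[L/1e3*np.sin(b),-L/1e3*np.sin(a)*np.cos(b)],(21+L*np.cos(a)*np.cos(b))/1e3));print(b,L,[(q[0]+.5-280)*5,(q[1]+.5-140)*5])
E
```

```text
[ 0.5298  0.055  -0.0226] [ 0.1 -0.3  0.2 -0.1  0.2 -0.2 -0.5  0.6]
[0.5309 0.0549 0.0522] [ 0.1  4.7  0.4 -0.8  1.5 -1.  -2.1 -2.5]
-0.04 165 [np.float64(319.16410487023455), np.float64(134.6263541151903)]
-0.04 140 [np.float64(326.3344816059592), np.float64(194.45937951436136)]
-0.04 85 [np.float64(341.5098402898698), np.float64(321.08977217589285)]
-0.02 165 [np.float64(327.0500087621164), np.float64(132.6721802444601)]
-0.02 140 [np.float64(332.93874667034174), np.float64(192.7683089934976)]
-0.02 85 [np.float64(345.4082864975001), np.float64(320.023262868653)]
0 165 [np.float64(334.93475397621125), np.float64(130.88259360156243)]
0 140 [np.float64(339.54418145459385), np.float64(191.21314377527142)]
0 85 [np.float64(349.3100991087917), np.float64(319.0344811955998)]
0.02 165 [np.float64(342.81444246144815), np.float64(129.25794417434446)]
0.02 140 [np.float64(346.14761517620366), np.float64(189.79425875408253)]
0.02 85 [np.float64(353.21352826598286), np.float64(318.1237436626959)]
0.04 165 [np.float64(350.68520321492684), np.float64(127.79848182640691)]
0.04 140 [np.float64(352.7458947348211), np.float64(188.51195027418555)]
0.04 85 [np.float64(357.11682883943666), np.float64(317.2913271415996)]
[0.5304 0.0548 0.0132] [-0.6  0.1 -0.4 -1.1  0.9 -1.2  0.3  1.   0.9  5.1 -0.2 -0.   0.2 -1.3
 -1.9 -3.1]
```

>>> step_arm(
  linear=[
    [0, -30, 0],
    [20, -25, 0],
    [24, 0, 0],
    [24, 0, 0],
    [0, 0, 0],
    [0, 0, 35],
    [0, 0, 34],
    [0, 0, 0],
  ],
  delta_rot=[
    [0, 0, 0],
    [0, 0, 0],
    [0, 0, 0],
    [0, 0, 0],
    [0, 0, 0],
    [0, 0, 0],
    [0, 0, 0],
    [0, 0, 0],
  ],
  grip=[0, 0, 0, 0, 0, 0, 0, 0],
)

```text
time_s: 7.22
tcp_pos: [0.5285, 0.1481, 0.1557]
ee_rot: [[1.0, -0.01, -0.007], [-0.01, -1.0, -0.004], [-0.007, 0.004, -1.0]]
wrist_force: [-0.6, 0.2, 0.3]
gripper_width: 0.004
gripper_force: 0.0
```

>>> step_arm(
  linear=[
    [0, 10, 0],
    [0, 8, 0],
    [0, 6, 0],
    [0, 5, 0],
    [0, 5, 0],
    [0, 5, 0],
    [0, 0, 0],
  ],
  delta_rot=[
    [0, 0, 0],
    [0, 0, 0],
    [0, 0, 0],
    [0, 0, 0],
    [0, 0, 0],
    [0, 0, 0],
    [0, 0, 0],
  ],
  grip=[0, 0, 0, 0, 0, 0, 0],
)

```text
time_s: 8.1
tcp_pos: [0.531, 0.1102, 0.1588]
ee_rot: [[1.0, -0.01, 0.001], [-0.01, -1.0, 0.0], [0.001, -0.0, -1.0]]
wrist_force: [1.3, 2.2, 1.5]
gripper_width: 0.007
gripper_force: 1.5
```

>>> step_arm(
  linear=[
    [0, 6, 0],
    [0, 6, 0],
    [0, 6, 0],
    [0, 6, 0],
    [0, 6, 0],
    [0, 0, 0],
  ],
  delta_rot=[
    [0, 0, 0],
    [0, 0, 0],
    [0, 0, 0],
    [0, 0, 0],
    [0, 0, 0],
    [0, 0, 0],
  ],
  grip=[0, 0, 0, 0, 0, 0],
)

```text
time_s: 8.85
tcp_pos: [0.5297, 0.0794, 0.158]
ee_rot: [[1.0, -0.011, -0.002], [-0.011, -1.0, -0.001], [-0.002, 0.001, -1.0]]
wrist_force: [-0.6, 1.8, 0.8]
gripper_width: 0.005
gripper_force: 0.6
```

>>> step_arm(
  linear=[
    [0, 6, 0],
    [0, 6, 0],
    [0, 6, 0],
    [0, 6, 0],
    [0, 4, 0],
    [0, 2, 0],
    [0, 0, 0],
  ],
  delta_rot=[
    [0, 0, 0],
    [0, 0, 0],
    [0, 0, 0],
    [0, 0, 0],
    [0, 0, 0],
    [0, 0, 0],
    [0, 0, 0],
  ],
  grip=[0, 0, 0, 0, 0, 0, 0],
)

```text
time_s: 9.72
tcp_pos: [0.5298, 0.0501, 0.1583]
ee_rot: [[1.0, -0.01, -0.001], [-0.01, -1.0, -0.0], [-0.001, 0.0, -1.0]]
wrist_force: [-0.6, 1.8, -0.2]
gripper_width: 0.006
gripper_force: 0.7
```

>>> step_arm(
  linear=[
    [0, 2, 0],
    [0, 2, 0],
    [0, 0, 0],
  ],
  delta_rot=[
    [0, 0, 0],
    [0, 0, 0],
    [0, 0, 0],
  ],
  grip=[0, 0, 0],
)

```text
time_s: 10.1
tcp_pos: [0.53, 0.0462, 0.1585]
ee_rot: [[1.0, -0.01, -0.0], [-0.01, -1.0, -0.0], [-0.0, 0.0, -1.0]]
wrist_force: [0.4, 0.4, -1.4]
gripper_width: 0.009
gripper_force: 0.8
```

>>> step_arm(
  linear=[
    [0, -15, 0],
    [0, -15, 0],
    [0, 0, -35],
    [0, 0, -37],
    [0, 0, 0],
  ],
  delta_rot=[
    [0, 0, 0],
    [0, 0, 0],
    [0, 0, 0],
    [0, 0, 0],
    [0, 0, 0],
  ],
  grip=[0, 0, 0, 0, 0],
)

```text
time_s: 10.72
tcp_pos: [0.5323, 0.0778, 0.2341]
ee_rot: [[1.0, -0.008, 0.007], [-0.008, -1.0, 0.002], [0.007, -0.002, -1.0]]
wrist_force: [-0.3, 0.7, -0.6]
gripper_width: 0.003
gripper_force: 0.0
```

```bash
python3 k.py 3; python3 -c "
import cv2
b=cv2.imread('pics/side_3.png')[140:260,280:440]
cv2.imwrite('pics/c3.png',cv2.resize(b,(800,600),interpolation=cv2.INTER_CUBIC))"
```

```text
top 0.46 [328.9, 173.0] [0.5317 0.0131 0.182 ]
side 0.66 [361.4, 188.6] [0.5275 0.0156 0.182 ]
[0.5291 0.0138 0.1835] [np.float64(0.0022775503816663827), np.float64(0.0022775503816663987)]
[0.5296 0.0765 0.2294]
```

View pics/c3.png

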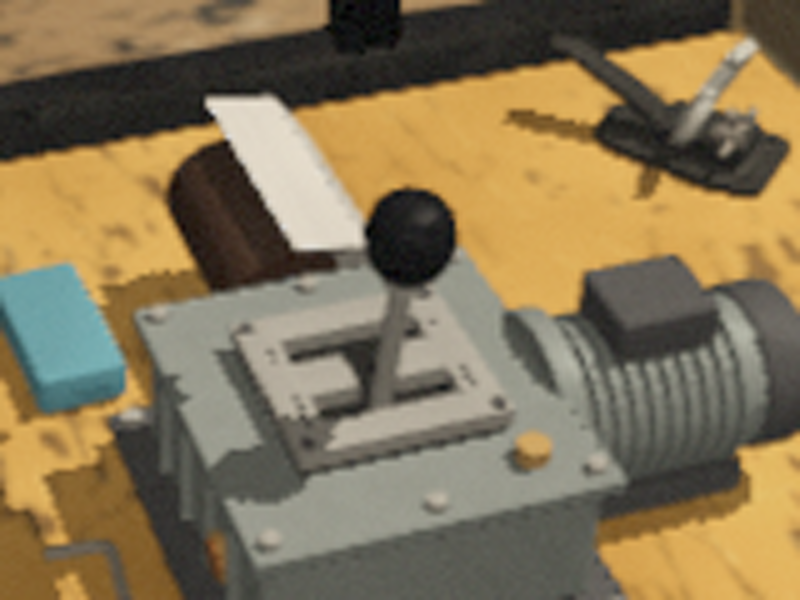

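The picture shows the lever in the right-hand leg, neutral, with the knob at about (361,188). Next I go behind it and push forward.

>>> step_arm(
  linear=[
    [-30, 0, 0],
    [-30, 20, 0],
    [0, 43, 0],
    [0, 0, 0],
    [0, 0, 36],
    [0, 0, 36],
    [0, 0, 0],
  ],
  delta_rot=[
    [0, 0, 0],
    [0, 0, 0],
    [0, 0, 0],
    [0, 0, 0],
    [0, 0, 0],
    [0, 0, 0],
    [0, 0, 0],
  ],
  grip=[0, 0, 0, 0, 0, 0, 0],
)

```text
time_s: 11.8
tcp_pos: [0.4676, 0.0136, 0.1557]
ee_rot: [[1.0, -0.01, -0.008], [-0.01, -1.0, -0.003], [-0.008, 0.003, -1.0]]
wrist_force: [0.5, -0.3, 0.2]
gripper_width: -0.0
gripper_force: 0.0
```

>>> step_arm(
  linear=[
    [10, 0, 0],
    [10, 0, 0],
    [8, 0, 0],
    [6, 0, 0],
    [6, 0, 0],
    [6, 0, 0],
    [6, 0, 0],
    [6, 0, 0],
    [6, 0, 0],
    [0, 0, 0],
  ],
  delta_rot=[
    [0, 0, 0],
    [0, 0, 0],
    [0, 0, 0],
    [0, 0, 0],
    [0, 0, 0],
    [0, 0, 0],
    [0, 0, 0],
    [0, 0, 0],
    [0, 0, 0],
    [0, 0, 0],
  ],
  grip=[0, 0, 0, 0, 0, 0, 0, 0, 0, 0],
)

```text
time_s: 13.05
tcp_pos: [0.5341, 0.0134, 0.1582]
ee_rot: [[1.0, -0.01, -0.0], [-0.01, -1.0, 0.0], [-0.0, -0.0, -1.0]]
wrist_force: [-2.7, 0.5, 0.6]
gripper_width: 0.009
gripper_force: 1.0
```

>>> step_arm(
  linear=[
    [4, 0, 0],
    [4, 0, 0],
    [4, 0, 0],
    [2, 0, 0],
    [0, 0, 0],
  ],
  delta_rot=[
    [0, 0, 0],
    [0, 0, 0],
    [0, 0, 0],
    [0, 0, 0],
    [0, 0, 0],
  ],
  grip=[0, 0, 0, 0, 0],
)

```text
time_s: 13.68
tcp_pos: [0.5477, 0.0131, 0.1583]
ee_rot: [[1.0, -0.01, -0.0], [-0.01, -1.0, -0.0], [-0.0, 0.0, -1.0]]
wrist_force: [-2.4, 1.5, -2.1]
gripper_width: 0.002
gripper_force: 1.4
```

>>> step_arm(
  linear=[
    [2, 0, 0],
    [0, 0, 0],
  ],
  delta_rot=[
    [0, 0, 0],
    [0, 0, 0],
  ],
  grip=[0, 0],
)

```text
time_s: 13.92
tcp_pos: [0.5498, 0.0131, 0.1585]
ee_rot: [[1.0, -0.01, -0.0], [-0.01, -1.0, -0.0], [-0.0, 0.0, -1.0]]
wrist_force: [-3.0, 0.6, -2.1]
gripper_width: 0.004
gripper_force: 1.5
```

>>> step_arm(
  linear=[
    [1, 0, 0],
    [0.5, 0, 0],
    [0, 0, 0],
  ],
  delta_rot=[
    [0, 0, 0],
    [0, 0, 0],
    [0, 0, 0],
  ],
  grip=[0, 0, 0],
)

```text
time_s: 14.3
tcp_pos: [0.5512, 0.0131, 0.1585]
ee_rot: [[1.0, -0.01, -0.0], [-0.01, -1.0, -0.0], [-0.0, 0.0, -1.0]]
wrist_force: [-3.2, -0.0, -3.4]
gripper_width: 0.007
gripper_force: 1.6
```

>>> step_arm(
  linear=[
    [1, 0, 0],
    [0, 0, 0],
  ],
  delta_rot=[
    [0, 0, 0],
    [0, 0, 0],
  ],
  grip=[0, 0],
)

```text
time_s: 14.55
tcp_pos: [0.5524, 0.0131, 0.1586]
ee_rot: [[1.0, -0.01, 0.0], [-0.01, -1.0, -0.0], [0.0, 0.0, -1.0]]
wrist_force: [-2.8, -0.7, -0.9]
gripper_width: 0.01
gripper_force: 1.5
```

Still moving freely (about 3 N), so I continue in 1 mm steps until the force rises.

>>> step_arm(
  linear=[
    [1, 0, 0],
    [0, 0, 0],
  ],
  delta_rot=[
    [0, 0, 0],
    [0, 0, 0],
  ],
  grip=[0, 0],
)

```text
time_s: 14.8
tcp_pos: [0.5533, 0.0131, 0.1585]
ee_rot: [[1.0, -0.01, -0.0], [-0.01, -1.0, -0.0], [-0.0, 0.0, -1.0]]
wrist_force: [-3.7, 1.3, -1.8]
gripper_width: 0.003
gripper_force: 1.6
```

>>> step_arm(
  linear=[
    [1, 0, 0],
    [0, 0, 0],
  ],
  delta_rot=[
    [0, 0, 0],
    [0, 0, 0],
  ],
  grip=[0, 0],
)

```text
time_s: 15.05
tcp_pos: [0.5543, 0.0131, 0.1585]
ee_rot: [[1.0, -0.01, 0.0], [-0.01, -1.0, -0.0], [0.0, 0.0, -1.0]]
wrist_force: [-2.7, -0.0, -2.6]
gripper_width: 0.003
gripper_force: 1.6
```

>>> step_arm(
  linear=[
    [1, 0, 0],
    [0, 0, 0],
  ],
  delta_rot=[
    [0, 0, 0],
    [0, 0, 0],
  ],
  grip=[0, 0],
)

```text
time_s: 15.3
tcp_pos: [0.5551, 0.0131, 0.1584]
ee_rot: [[1.0, -0.01, -0.001], [-0.01, -1.0, -0.0], [-0.001, 0.0, -1.0]]
wrist_force: [-3.4, -0.1, -1.6]
gripper_width: 0.003
gripper_force: 1.9
```

```bash
python3 k.py 4; python3 -c "
import cv2
b=cv2.imread('pics/side_4.png')[140:260,280:440]
cv2.imwrite('pics/c4.png',cv2.resize(b,(800,600),interpolation=cv2.INTER_CUBIC))"
```

```text
[0.5551 0.0131 0.1584]
```

View pics/c4.png

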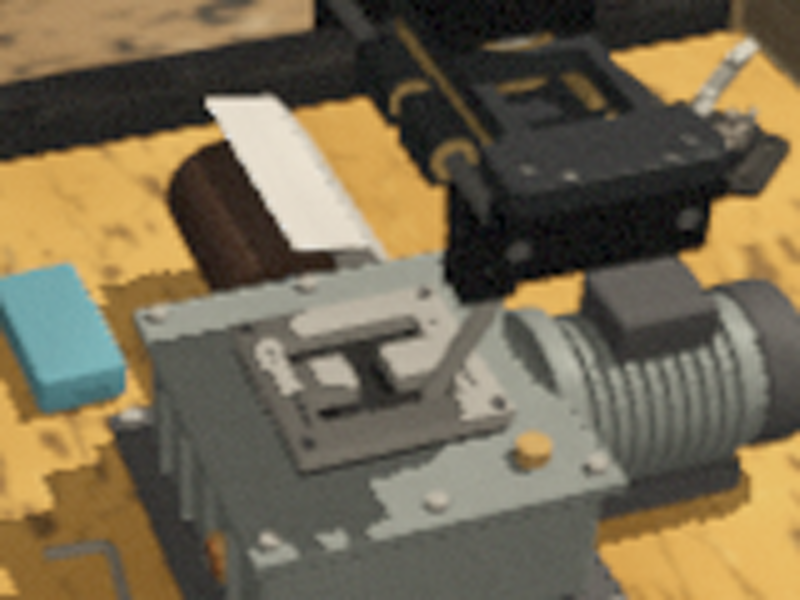

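The shaft is close to the front end of the third slot (crop (430,395), slot end about (455,380)). The gripper hides the knob. I keep pushing gently.

>>> step_arm(
  linear=[
    [1, 0, 0],
    [0, 0, 0],
  ],
  delta_rot=[
    [0, 0, 0],
    [0, 0, 0],
  ],
  grip=[0, 0],
)

```text
time_s: 15.75
tcp_pos: [0.5557, 0.013, 0.1583]
ee_rot: [[1.0, -0.01, -0.001], [-0.01, -1.0, -0.0], [-0.001, 0.0, -1.0]]
wrist_force: [-5.0, 0.9, -2.3]
gripper_width: 0.007
gripper_force: 2.5
```

>>> step_arm(
  linear=[
    [1, 0, 0],
    [0, 0, 0],
  ],
  delta_rot=[
    [0, 0, 0],
    [0, 0, 0],
  ],
  grip=[0, 0],
)

```text
time_s: 16.0
tcp_pos: [0.5561, 0.013, 0.1582]
ee_rot: [[1.0, -0.01, -0.003], [-0.01, -1.0, -0.0], [-0.003, 0.0, -1.0]]
wrist_force: [-5.9, 0.1, -1.0]
gripper_width: 0.007
gripper_force: 3.1
```

>>> step_arm(
  linear=[
    [1, 0, 0],
    [0, 0, 0],
  ],
  delta_rot=[
    [0, 0, 0],
    [0, 0, 0],
  ],
  grip=[0, 0],
)

```text
time_s: 16.25
tcp_pos: [0.5564, 0.0129, 0.1581]
ee_rot: [[1.0, -0.01, -0.004], [-0.01, -1.0, -0.0], [-0.004, 0.001, -1.0]]
wrist_force: [-8.3, 1.6, -1.8]
gripper_width: 0.004
gripper_force: 3.8
```

The force is rising and the motion has stalled, so the lever is at the end stop. I back off and check.

>>> step_arm(
  linear=[
    [-15, 0, 0],
    [-25, 0, 0],
    [-35, 0, 0],
    [-20, 0, -30],
    [0, 0, -40],
    [0, -50, 0],
    [0, -50, 0],
    [0, -50, 0],
    [0, 0, 0],
  ],
  delta_rot=[
    [0, 0, 0],
    [0, 0, 0],
    [0, 0, 0],
    [0, 0, 0],
    [0, 0, 0],
    [0, 0, 0],
    [0, 0, 0],
    [0, 0, 0],
    [0, 0, 0],
  ],
  grip=[0, 0, 0, 0, 0, 0, 0, 0, 0],
)

```text
time_s: 17.38
tcp_pos: [0.4665, 0.1676, 0.2302]
ee_rot: [[1.0, -0.005, 0.007], [-0.005, -1.0, 0.003], [0.007, -0.003, -1.0]]
wrist_force: [0.6, -0.9, -0.1]
gripper_width: 0.003
gripper_force: 0.0
```

```bash
python3 k.py 5; python3 -c "
import cv2
b=cv2.imread('pics/side_5.png')[100:340,190:510]
cv2.imwrite('pics/c5.png',cv2.resize(b,(800,600),interpolation=cv2.INTER_CUBIC))"
```

```text
top 0.54 [325.7, 150.0] [0.5797 0.0186 0.182 ]
side 0.86 [390.5, 185.5] [0.5807 0.008  0.182 ]
[0.5837 0.0175 0.1743] [np.float64(0.001960344117868901), np.float64(0.0019603441178687397)]
[0.4652 0.1637 0.2293]
```

View pics/c5.png

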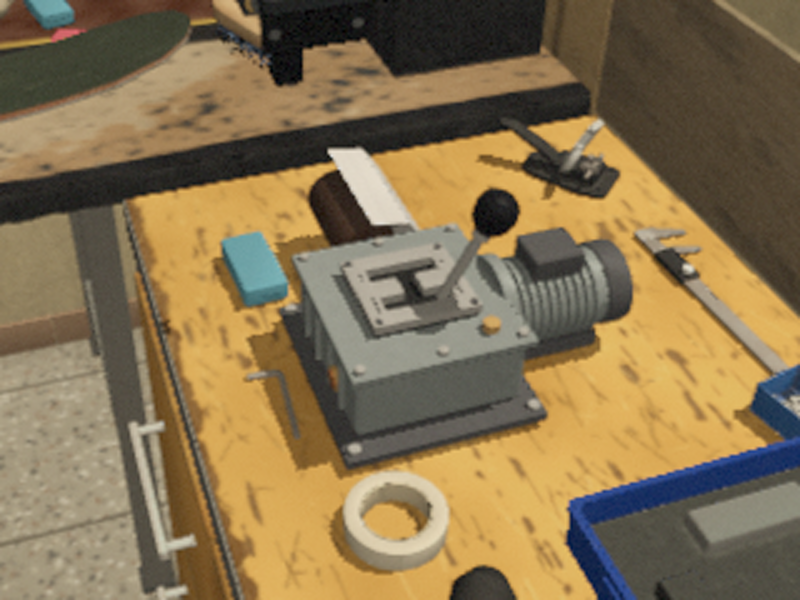

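The lever is fully forward in the right leg, with the knob at about (390,185), 174 mm up. The wax, tape and key lie as before and the arm is clear.

```bash
python3 -c "
from station import *
print(finish_job())"
```

```text
the job is handed in; nothing more can be done
None
```

The lever is at the front end of the third slot, moved there via neutral with the shut fingers only (readings up to about 8 N, at the end stop). The wax, tape and Allen key were not touched, and I handed the job in at about 17.5 s.

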